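# Feed a slide carrier under the guard of a UV curing station with a push stick

### The job

Take the wooden push stick from its mat and use it to push the white slide carrier along the bed and through the low slot under the lamp housing of the curing station, until the whole carrier has come out beyond the housing. Only the stick may touch the carrier; keep the hand and arm off the station. Then draw the stick back out and lay it down again on its mat, standing on its sole, without shifting the jars and the vial.

Things in the scene. Friction and masses are not known exactly. Their poses are not given: they have to be found in the camera images.
- station: Grey and metal UV curing station fixed to the bench, 380 x 130 x 190 mm. Origin on the bench, on its centre line; x = feed direction (roughly to the robot's left), z up. Bed: top 12 mm above the bench, x -110 to 270 mm. Fences along its length, tops at 30 mm, leave a channel 70 mm wide about y = 0. Stop lip (top at 30 mm) at x 260. Stands nearer to or farther from the robot than the mat.
- slot (a point): Mid-width of the slot's mouth, on the bed: station x 120 mm, 12 mm above the bench, axes as the station's. The slot is 70 mm wide, 36 mm high, 40 mm deep (x 120 to 160) under the lamp housing, a box 130 mm wide that rises to 190 mm above the bench.
- shield_edge (a point): Middle of the lower edge of the clear shield (dark bar along it) that juts 50 mm back from the housing over the infeed: station x 70 mm, 180 mm above the bench, 130 mm wide. While pushing, the stick's handle comes beneath it, where an upright hand would hit it: lean the hand back (top towards -x) by 30 to 45 degrees.
- carrier_mid (a point): Centre of the slide carrier: loose white plastic slab with three glass slides on top, 64 mm long (x), 62 mm wide, 22 mm high, 0.15 to 0.31 kg, lying on the bed between the fences before the slot; point 11 mm above its underside. Only friction (up to about 3 N) holds it. It is wholly beyond the housing when this point is 192 mm or more along the station's x.
- stick_grip (a point): Grip point of the plywood push stick (0.13 kg), in its handle, 58 mm above the underside; x towards the nose, z up. Sole: 130 x 36 x 20 mm, from 40 mm behind this point to 90 mm ahead. Handle: bar 18 mm thick (y), 28 mm deep, leaning back 40 degrees (top to -x), ending 32 mm up the bar from here. Pinch it across the 18 mm with the hand leaning likewise.
- stick_nose (a point): Centre of the stick's flat nose face: 90 mm ahead of the grip point, 10 mm above the underside.
- stick_sole (a point): Centre of the stick's underside, 25 mm ahead of the grip point and 58 mm below it.
- mat: Dark rubber mat fixed to the bench, 220 mm (x) by 100 mm (y), 2 mm thick; origin at the centre of its underside. The stick starts on it, nose roughly to the robot's left.
- jar_a: Bystander: specimen jar with a red lid, 56 mm across, 75 mm high, loose, past the nose end of the mat. Origin at the centre of its underside.
- jar_b: Bystander: the second such jar.
- vial: Bystander: amber glass vial with a black cap, 38 mm across, 85 mm high, loose, past the jars. Origin at the centre of its underside.
Mind the look-alikes: they are no part of the job. There is more than one size of the part that bears stick_grip; the job needs the largest.

How it is judged:
On the way, in this order (a step that is already met when the one before it is completed fails the run):
1. the stick's nose is in the slot, behind the carrier (x of stick_nose in the frame of station between 0.124 and 0.16 m and y of stick_nose in the frame of station between -0.03 and 0.03 m and z of stick_nose in the frame of station below 0.048 m and x of carrier_mid in the frame of station above 0.15 m), for 0.05 s.
2. the whole carrier is beyond the housing, on the bed (x of carrier_mid in the frame of station between 0.192 and 0.235 m and y of carrier_mid in the frame of station between -0.012 and 0.012 m and z of carrier_mid in the frame of station between 0.018 and 0.028 m and angle between the x axis of carrier_mid and the x axis of station, either way round below 0.15 rad), for 0.2 s.
3. the stick stands on its mat again (horizontal distance between stick_sole and mat below 0.07 m and height (world z) of stick_grip between 0.054 and 0.066 m and angle between stick_grip's own z axis and vertical below 0.12 rad and linear speed of stick below 0.02 m/s), for 0.2 s.
At the end, for the whole second after the job is handed in: Carrier flat and at rest on the bed, its centre 192 to 235 mm along the station's x, within 12 mm of the centre line, square to 0.15 rad; stick at rest, standing on its sole (tilt under 0.12 rad), sole centre within 70 mm of the mat's centre, grip 54 to 66 mm high (all of step 2 and all of step 3 and linear speed of carrier below 0.02 m/s); the robot touches nothing.
It fails at once if the hand or arm touches the carrier (contact force between any of the fingers, the arm and carrier above 0.5 N).
It fails at once if the hand or arm bumps the station (over 8 N) (contact force between any of the fingers, the arm and station above 8 N).
It fails at once if a jar or the vial is shifted by more than 20 mm or tipped (distance of any of jar_a, jar_b, vial from where it was at the start of the episode above 0.02 m or angle between any of jar_a, jar_b, vial's own z axis and vertical above 0.4 rad).
It also fails if it takes over 48 s, if anything falls off the work surface, if the arm or the gripper's body presses on something with over 40 N, if the wrist force passes 120 N, or if a joint passes its speed limit or range.

### The arm

A 7-joint arm with a two-finger parallel gripper is mounted at the origin on the work surface. World frame = base frame: x ahead of the robot, y to its left, z up, the work surface at z = 0. Lengths are in m, angles in rad, forces in N, time in s.
With the tool pointing down it reaches from about 0.425 to 0.875 m from the base axis. Payload 4.7 kg.
Tool frame: the origin (TCP) lies at the very end of the fingers, on their centre line; the grasp point (between the pads) lies 19 mm behind it; z points along the fingers, y is the line along which they close (so a half turn about z gives the same grasp; the last joint's range is limited). The gripper opens to 87 mm and grips with 3 to 60 N. Pads are 19 mm wide; open, the fingers measure 117 mm over their backs; the gripper's body (75 mm by 190 mm) begins 51 mm behind the grasp point.
Start: joints at [0.014, 0.321, -0.07, 1.45, 0.023, 1.371, -0.057], TCP at [0.65, -0, 0.223] pointing down, gripper open.
Joint ranges: [-2.86, 2.86], [-0.3, 2.09], [-1.38, 1.24], [0.06, 2.45], [-1.56, 4.7], [0.09, 2.05], [-2.69, 2.69]. Speed limits (rad/s): [2.57, 2.57, 3.14, 3.14, 3.14, 3.14, 3.14].

### API

Orientations are given as a rotation vector (axis times angle).
In Python, from bench import ctrl, vision gives the robot as it stands.
- The arm moves only by the tool jog_arm, never from a script. Its argument "increments" is a list of rows, each an object of numbers: "tx", "ty", "tz": the shift along the tool's x, y, z in mm; "wx", "wy", "wz": the turn, a rotation vector about the tool's x, y, z in rad; "gripper": the opening, from 0 (shut) to 1 (fully open). In form: [{"tx": .., "ty": .., "tz": .., "wx": .., "wy": .., "wz": .., "gripper": ..}, ...]. A call has exactly 5 rows; each row is the pose to reach, as a shift and turn from the pose commanded when the call began, along the tool's axes at that moment; what a row does not reach only later rows make up. A row lasts 1/12 s, in which the tool goes at most 41.7 mm and 7.16 degrees, less where a joint would pass 70% of its speed; a pose out of reach is approached as far as the arm can. A call with a gripper value outside its range is refused whole. The fingers move at their own pace and stop on an object; "grip_force" is the grip in N (left out, the last holds). Time passes only in rows, so rows that repeat a pose let the fingers close, or fill a call up. It gives the time, the measured TCP pose, the force, the opening and the grip force at its end, in the units of the state.
- ctrl.get_state(): the state, without advancing time (a new reading comes with each control period).
- vision.get_image(name): name is "scene" or "side" or "wrist"; returns a dict with "color" (420x560x3 uint8, blue, green, red), "fx", "fy", "cx", "cy" (pixels), "extrinsics" (4x4, takes a point from world to camera coordinates). Camera axes: x right, y down, z forward; pixel columns grow to the right and rows downward; lengths in m; the calibration is good to about 2 mm. A picture is of the moment at which its call begins. There is no depth.
- ctrl.close_job(): hands the job in; it is judged then, once.
Trained networks look in the newest picture that a camera, given by its name, has taken for a name from the list of things; names that differ only in an ending like _2 or _b are one class to them, and where a whole thing is asked for, a point or a joint stands for the part that bears it (a point fixed in the world has none). Each returns a list of dicts, best first, with "conf" (0 to 1); they miss things now and then, are a little off and sometimes report something else, mostly with a low value. They report only what shows in the picture. A call takes as long as a camera call. They do not tell look-alikes from the thing itself.
- vision.spot_in(camera, thing): "bbox" ([left, top, right, bottom] in pixels, round what is visible of it).
The state is a dict: "time": time; "joint_positions": joint angles; "qd": joint speeds; "joint_torque": joint torques, N m; "position": TCP position; "tool_rot": TCP orientation; "ft_force": force on the tool from outside, world axes, zero at the start; "torque": the same for the moment, N m; "grip_width": opening from 0.0 (shut) to 1.0 (fully open); "grip_force": force on a finger pad.
Only numpy, scipy, OpenCV 4.12 (cv2) and the standard library are available. Lean on these libraries where they do the work, as an engineer would, in place of code of your own. Each camera call takes 0.05 s, during which the arm holds its last target. There are 200 camera calls.

## Working session

There is one attempt and no reset: what is moved stays moved. The work goes in short steps, Python scripts to look and compute and a tool call to move; the robot and the scene stay as the last step left them, time stands still between calls to the robot, and variables do not carry over. Pictures are saved under pics/ and viewed, at most 10 in all, crops included, and the job is handed in when it is done.

Besides the shell and the picture viewer there is one more tool, called after ">>>" as name(argument=value, ...), one argument or row to a line, values as JSON. jog_arm: Moves the arm, as the interface text tells. Its arguments: {"type":"object","properties":{"increments":{"type":"array"},"grip_force":{"type":"number"}},"required":["increments"]}

```bash
ls; mkdir -p pics
cat > h.py <<'E'
import numpy as np, cv2
from bench import ctrl, vision
from scipy.spatial.transform import Rotation as R
def cam(n):
    im=vision.get_image(n); return im
E
python3 - <<'E'
from h import *
ims=[]
for n in ["scene","side"]:
    im=cam(n); cv2.imwrite(f"pics/{n}0.png",im["color"]); np.savez(f"{n}.npz",**im)
    print(n,im["fx"],im["fy"],im["cx"],im["cy"],np.round(im["extrinsics"],4).tolist())
    for t in ["station","carrier_mid","stick_grip","mat","jar_a","vial","slot","shield_edge"]:
        try: print(t,[(np.round(d["bbox"]).astype(int).tolist(),round(d["conf"],2)) for d in vision.spot_in(n,t)])
        except Exception as e: print(t,e)
print(ctrl.get_state())
E
```

```text
pics
scene 449.0713073276095 449.0713073276095 282.4152010661082 216.4331222487962 [[0.2564, 0.9666, -0.0008, -0.0882], [0.8031, -0.2135, -0.5562, -0.3305], [-0.5378, 0.1419, -0.831, 1.4774], [0.0, 0.0, 0.0, 1.0]]
station [([330, 271, 361, 300], 0.36)]
carrier_mid [([332, 271, 362, 301], 0.57)]
stick_grip [([239, 212, 286, 236], 0.87), ([172, 253, 203, 278], 0.8), ([199, 179, 221, 208], 0.61)]
mat [([216, 211, 296, 253], 0.73), ([237, 212, 286, 236], 0.55)]
jar_a [([265, 224, 422, 330], 0.34)]
vial [([340, 214, 346, 230], 0.42), ([239, 211, 286, 235], 0.39)]
slot [([267, 225, 423, 330], 0.69)]
shield_edge [([262, 223, 425, 332], 0.68)]
side 467.14613695575014 467.14613695575014 280.1115436060528 212.49711470576807 [[-0.7836, 0.6213, -0.0027, 0.3907], [0.4834, 0.607, -0.6308, -0.144], [-0.3902, -0.4956, -0.776, 1.2711], [0.0, 0.0, 0.0, 1.0]]
station [([168, 239, 321, 415], 0.78)]
carrier_mid []
stick_grip [([263, 183, 308, 237], 0.8), ([286, 144, 308, 182], 0.66)]
mat [([243, 178, 316, 254], 0.71)]
jar_a [([317, 228, 344, 269], 0.9), ([288, 237, 315, 274], 0.85)]
vial [([312, 264, 332, 297], 0.61)]
slot [([167, 240, 320, 414], 0.62)]
shield_edge [([169, 244, 322, 415], 0.9)]
{'time': 0.9, 'joint_positions': array([ 0.01413201,  0.32095989, -0.07010198,  1.45048797,  0.02261469,
        1.37080299, -0.05688425]), 'qd': array([-0.00061264, -0.00067828, -0.00150073, -0.00039176, -0.00122439,
        0.00151085, -0.00213628]), 'joint_torque': array([-9.72989656e-04, -4.91097164e+01, -4.03759126e-01, -3.12768495e+01,
       -6.37215399e-02,  3.35796538e-02,  4.09972404e-05]), 'position': array([ 6.50025652e-01, -4.98162157e-05,  2.22618665e-01]), 'tool_rot': array([2.22133934e+00, 2.22135554e+00, 8.04264074e-05]), 'ft_force': array([ 0.84203713,  0.76531168, -0.96957848]), 'torque': array([ 0.03027416, -0.01076253, -0.04901687]), 'grip_force': 0.0, 'grip_width': 1.0049649133435785}
```

View pics/scene0.png

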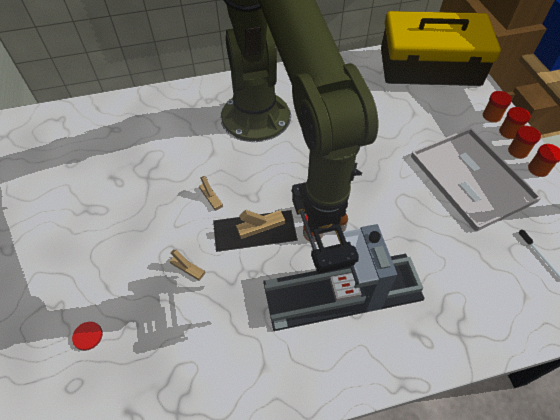

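View pics/side0.png

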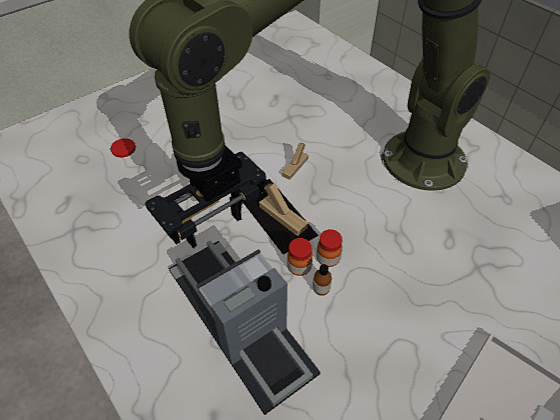

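The scene picture shows the stick on the dark mat (239–286, 212–236), two smaller look-alike sticks at (187,265) and (210,193), and the station beyond the mat at (265–423, 225–330) with the white carrier at (345,285). The side picture shows the jars at (300,255) and (330,245) and the vial at (322,280). I'll zoom in to pick out corners.

```bash
python3 - <<'E'
import cv2
def crop(n,x0,y0,x1,y1,s,o):
    im=cv2.imread(f"pics/{n}.png")[y0:y1,x0:x1]
    im=cv2.resize(im,None,fx=s,fy=s,interpolation=cv2.INTER_CUBIC)
    for x in range((x0+19)//20*20,x1,20): 
        cv2.line(im,((x-x0)*s,0),((x-x0)*s,6),(0,255,255),1); cv2.putText(im,str(x),((x-x0)*s,16),0,.35,(0,0,255),1)
    for y in range((y0+19)//20*20,y1,20): 
        cv2.line(im,(0,(y-y0)*s),(6,(y-y0)*s),(0,255,255),1); cv2.putText(im,str(y),(8,(y-y0)*s+4),0,.35,(0,0,255),1)
    cv2.imwrite(f"pics/{o}.png",im)
crop("scene0",205,200,430,340,3,"c1") 
crop("scene0",205,200,431,340,3,"c1")
im=crop("side0",160,170,350,416,2,"c2")
E
python3 - <<'E'
import cv2
a=cv2.imread("pics/scene0.png")
E
```

```text
(no output)
```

View pics/c1.png

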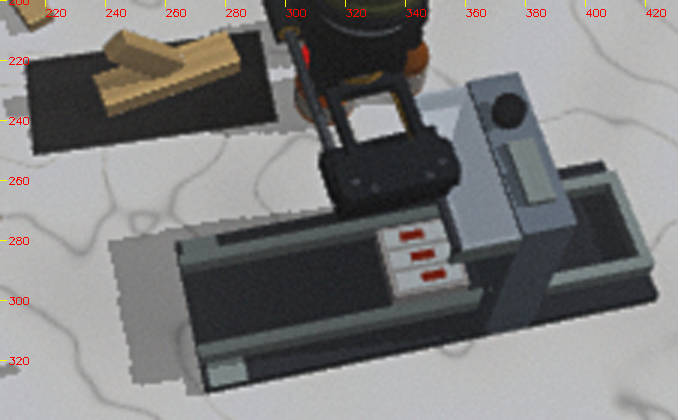

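View pics/c2.png

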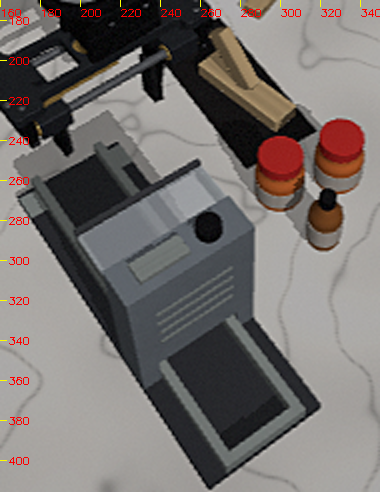

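```bash
cat >> h.py <<'E'
from scipy.optimize import least_squares
C={n:np.load(f"{n}.npz") for n in ("scene","side")}
def proj(c,P):
    p=np.atleast_2d(P)@c["extrinsics"][:3,:3].T+c["extrinsics"][:3,3]
    return np.c_[c["fx"]*p[:,0]/p[:,2]+c["cx"],c["fy"]*p[:,1]/p[:,2]+c["cy"]]
def fit(obs,z0,x0):  # obs: (cam,(x,y,z) mm,(u,v))
    def pts(p):
        c,s=np.cos(p[2]),np.sin(p[2])
        return lambda q: np.array([p[0]+(c*q[0]-s*q[1])/1e3,p[1]+(s*q[0]+c*q[1])/1e3,z0+q[2]/1e3])
    def f(p): return np.concatenate([(proj(C[o[0]],pts(p)(o[1]))[0]-o[2]) for o in obs])
    r=least_squares(f,x0,loss="soft_l1")
    return r.x, f(r.x).reshape(-1,2)
E
python3 - <<'E'
from h import *
S="scene";D="side"
a=lambda u,v:(205+u/3,200+v/3); b=lambda u,v:(160+u/2,170+v/2)
st=[(S,(120,65,190),a(468,83)),(S,(160,65,190),a(521,72)),(S,(120,-65,190),a(521,236)),(S,(160,-65,190),a(576,225)),
(S,(-110,-65,0),a(207,392)),(S,(270,-65,0),a(656,300)),(S,(70,-65,180),a(455,252)),
(D,(70,-65,180),b(80,238)),(D,(70,65,180),b(200,160)),(D,(160,65,190),b(253,212)),(D,(160,-65,190),b(133,306)),(D,(270,65,0),b(320,405)),(D,(270,-65,0),b(210,488)),(D,(-110,-65,0),b(18,195))]
for n,o,z,x in [("station",st,0,[.7,0,1.57]),
("stick",[(S,(90,18,-38),a(226,31)),(S,(90,-18,-38),a(240,56)),(S,(90,-18,-58),a(240,70)),(S,(-40,18,-38),a(93,77)),(S,(-40,-18,-58),a(107,117)),
(D,(90,-18,-38),b(265,118)),(D,(90,18,-38),b(297,98)),(D,(90,18,-58),b(297,108)),(D,(90,-18,-58),b(265,128)),(D,(-40,-18,-38),b(200,68))],.06,[.5,-.1,1.57]),
("mat",[(S,(-110,50,2),a(27,60)),(S,(-110,-50,2),a(35,154)),(S,(110,-50,2),a(277,120)),(S,(110,50,2),a(261,30))],0,[.5,-.1,1.57]),
("carrier",[(S,(-32,31,11),a(376,228)),(S,(-32,-31,11),a(394,298))],.023,[.7,0,1.5])]:
    p,r=fit(o,z,x); print(n,np.round(p,4)); print(np.round(r,1).tolist())
    if n=="station": s=p
    if n!="station":
        c,q=np.cos(s[2]),np.sin(s[2]); d=p[:2]-s[:2]; print("  in station",c*d[0]+q*d[1],-q*d[0]+c*d[1],p[2]-s[2])
# jars: side bboxes, bottom centre
for bb in ([317,228,344,269],[288,237,315,274],[312,264,332,297]):
    u=(bb[0]+bb[2])/2
    h=.085 if bb[0]==312 else .075; r=.019 if bb[0]==312 else .028
    f=lambda p:(lambda P:[P[:,0].mean()-u,(P[:,1].max()-bb[3])])(proj(C[D],[(p[0]+r*np.cos(t),p[1]+r*np.sin(t),0) for t in np.linspace(0,6.28,40)]))
    print(least_squares(f,[.5,.1]).x)
E
```

```text
station [ 0.6604 -0.0088  1.5224]
[[-0.4, -1.3], [-1.2, -0.8], [0.7, -1.2], [0.5, -1.1], [-0.5, 0.4], [-0.4, -0.1], [-0.8, 0.1], [-2.5, -2.3], [-1.0, 0.8], [1.3, 6.3], [-2.8, -0.3], [0.4, 0.6], [-0.0, 0.3], [0.3, 2.9]]
stick [ 0.4276 -0.1085  1.729 ]
[[-1.0, -1.2], [-0.3, 0.4], [-0.4, -0.3], [-0.7, -0.5], [-0.0, 0.5], [5.7, 0.7], [-0.3, 1.8], [-0.7, 1.9], [5.5, 0.8], [-1.6, -2.7]]
  in station -0.11082110661369703 0.22771499425990593 0.2066145971126674
mat [ 0.4322 -0.1002  1.4664]
[[-0.2, 0.1], [-0.3, -0.2], [0.7, 0.1], [-0.1, -0.0]]
  in station -0.10232791693884966 0.22347000823832663 -0.05601960182599108
carrier [0.666  0.076  1.4846]
[[0.0, 0.2], [-0.0, -0.2]]
  in station 0.08500150324149387 -0.0014864353412886722 -0.0378579183446488
[0.41478964 0.08072042]
[0.47514488 0.0494494 ]
[0.48324054 0.1282396 ]
```

```bash
cat >> h.py <<'E'
def tool(yaw,lean): # lean in rad; tool x -> nose dir
    X=np.array([np.cos(yaw),np.sin(yaw),0]); Z=np.array([0,0,-1.]); Y=np.cross(Z,X)
    return R.from_matrix(np.c_[X,Y,Z])*R.from_rotvec([0,lean,0])
def rel(gp,yaw,lean,back=0.,st=None):
    """move so that grasp point (19 mm behind TCP) is at gp, backed off along tool z"""
    st=st or ctrl.get_state(); R0=R.from_rotvec(st["tool_rot"]); T=tool(yaw,lean)
    tcp=np.array(gp)+T.apply([0,0,.019-back])
    t=R0.inv().apply(tcp-st["position"])*1e3; w=(R0.inv()*T).as_rotvec()
    print("t",np.round(t,1),"w",np.round(w,4),"tcp",np.round(tcp,4),"time",st["time"])
E
python3 - <<'E'
from h import *
L=np.radians(40)
rel([.4276,-.1085,.062],1.729,L,.10)
E
```

```text
t [-159.9 -214.2   98.6] w [ 0.0553  0.6967 -0.1517] tcp [ 0.4358 -0.1599  0.124 ] time 0.9
```

>>> jog_arm(
  increments=[
    {"tx": -32, "ty": -40, "tz": 0, "wx": 0.01, "wy": 0.12, "wz": -0.02, "gripper": 1},
    {"tx": -64, "ty": -80, "tz": 10, "wx": 0.02, "wy": 0.24, "wz": -0.05, "gripper": 1},
    {"tx": -96, "ty": -120, "tz": 30, "wx": 0.03, "wy": 0.36, "wz": -0.08, "gripper": 1},
    {"tx": -128, "ty": -160, "tz": 60, "wx": 0.04, "wy": 0.48, "wz": -0.1, "gripper": 1},
    {"tx": -150, "ty": -190, "tz": 80, "wx": 0.05, "wy": 0.58, "wz": -0.13, "gripper": 1},
  ],
)

```text
time: 1.32
position: [0.495, -0.1255, 0.1668]
tool_rot: [-1.746, -1.995, -0.519]
ft_force: [0.6, -0.2, -1.0]
grip_width: 0.999
grip_force: 0.0
```

Run:
```python
from h import *
im=cam("wrist"); np.savez("wrist.npz",**im); cv2.imwrite("pics/w1.png",im["color"])
cv2.imwrite("pics/scene1.png",cam("scene")["color"])
for n in ["station","stick_grip","mat","jar_a"]: print(n,[(np.round(d["bbox"]).astype(int).tolist(),round(d["conf"],2)) for d in vision.spot_in("wrist",n)])
st=ctrl.get_state(); print(st["joint_positions"],st["position"])
rel([.4276,-.1085,.062],1.729,np.radians(40),.10,st)
C["wrist"]=im
def P(yaw,p,q): c,s=np.cos(yaw),np.sin(yaw); return [p[0]+(c*q[0]-s*q[1])/1e3,p[1]+(s*q[0]+c*q[1])/1e3,.06+q[2]/1e3]
v=im["color"].copy()
for q in [(90,18,-38),(90,-18,-38),(90,-18,-58),(90,18,-58),(-40,18,-38),(-40,-18,-38),(-40,-18,-58),(0,0,0)]:
    u=proj(im,P(1.729,(.4276,-.1085),q))[0]; print(q,np.round(u)); cv2.circle(v,tuple(int(x) for x in u),3,(0,0,255),1)
cv2.imwrite("pics/w1m.png",v)
```

```text
station [([384, 0, 560, 276], 0.77)]
stick_grip [([190, 178, 238, 279], 0.82)]
mat [([152, 157, 287, 356], 0.65)]
jar_a [([207, 47, 258, 134], 0.93), ([266, 74, 321, 158], 0.73)]
[ 0.49316251  0.33170093  0.01363577  1.67654371 -0.45413942  1.52198331
  0.75601307] [ 0.49679832 -0.12137654  0.16625542]
t [-48.4 -65.4  19.4] w [ 0.0045  0.1167 -0.0211] tcp [ 0.4358 -0.1599  0.124 ] time 1.6167
(90, 18, -38) [197. 176.]
(90, -18, -38) [232. 175.]
(90, -18, -58) [235. 183.]
(90, 18, -58) [202. 184.]
(-40, 18, -38) [190. 306.]
(-40, -18, -38) [230. 305.]
(-40, -18, -58) [233. 306.]
(0, 0, 0) [203. 255.]
```

View pics/w1m.png

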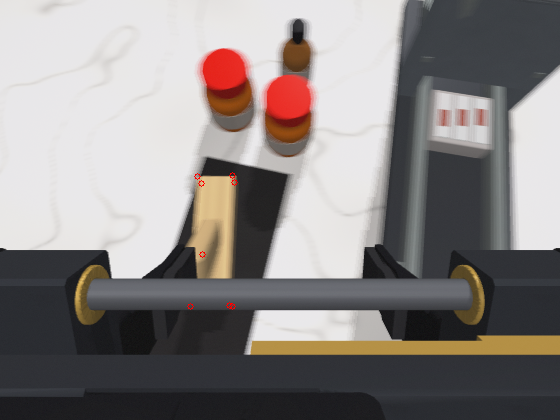

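The wrist picture shows the stick's nose corners at about (195,177) and (236,177), within 4 px of the prediction. The handle is hidden behind the gripper bar, the jars are at (225,90) and (290,115), and the carrier is at (463,120). The estimate holds, so I'll go on to the pregrasp.

>>> jog_arm(
  increments=[
    {"tx": -24, "ty": -33, "tz": 10, "wx": 0, "wy": 0.06, "wz": -0.01, "gripper": 1},
    {"tx": -48, "ty": -65, "tz": 19, "wx": 0.005, "wy": 0.117, "wz": -0.021, "gripper": 1},
    {"tx": -48, "ty": -65, "tz": 19, "wx": 0.005, "wy": 0.117, "wz": -0.021, "gripper": 1},
    {"tx": -48, "ty": -65, "tz": 19, "wx": 0.005, "wy": 0.117, "wz": -0.021, "gripper": 1},
    {"tx": -48, "ty": -65, "tz": 19, "wx": 0.005, "wy": 0.117, "wz": -0.021, "gripper": 1},
  ],
)

```text
time: 2.03
position: [0.4366, -0.1594, 0.1249]
tool_rot: [-1.651, -1.937, -0.601]
ft_force: [0.9, 0.9, -0.2]
grip_width: 0.997
grip_force: 0.0
```

Run:
```python
from h import *
im=cam("wrist"); sc=cam("scene"); sd=cam("side")
st=ctrl.get_state(); print(st["joint_positions"],st["position"])
rel([.4276,-.1085,.062],1.729,np.radians(40),.0,st)
def P(yaw,p,q): c,s=np.cos(yaw),np.sin(yaw); return [p[0]+(c*q[0]-s*q[1])/1e3,p[1]+(s*q[0]+c*q[1])/1e3,.06+q[2]/1e3]
L=np.radians(40);k=lambda a,b:(b*np.cos(L)-a*np.sin(L), a*np.cos(L)+b*np.sin(L))
def mk(im,n):
    v=im["color"].copy()
    Q=[(90,18,-38),(90,-18,-38),(90,-18,-58),(-40,18,-38),(-40,-18,-38),(-40,-18,-58)]
    for y in(9,-9):
        for b in (14,-14): x,z=k(32,b); Q.append((x,y,z))
    for q in Q:
        u=proj(im,P(1.729,(.4276,-.1085),q))[0]; cv2.circle(v,tuple(int(round(x)) for x in u),2,(0,0,255),-1 if n!="w" else 1)
    return v
a=mk(im,"w")[120:420,60:400]; b=mk(sc,"s")[190:260,200:310]; c=mk(sd,"d")[160:260,230:330]
b=cv2.resize(b,None,fx=4,fy=4,interpolation=2); c=cv2.resize(c,None,fx=3,fy=3,interpolation=2)
out=np.zeros((600,800,3),np.uint8); out[:300,:340]=a; out[300:580,:440]=b; out[:300,450:750]=c
cv2.imwrite("pics/g1.png",out)
```

```text
[ 0.60716439  0.39684376  0.050464    1.73570229 -0.47339967  1.56246382
  0.96074604] [ 0.43676082 -0.15926432  0.12531133]
t [ -1.1  -0.9 100.7] w [-0.0011  0.0009  0.0026] tcp [ 0.4257 -0.0964  0.0474] time 2.1833
```

View pics/g1.png

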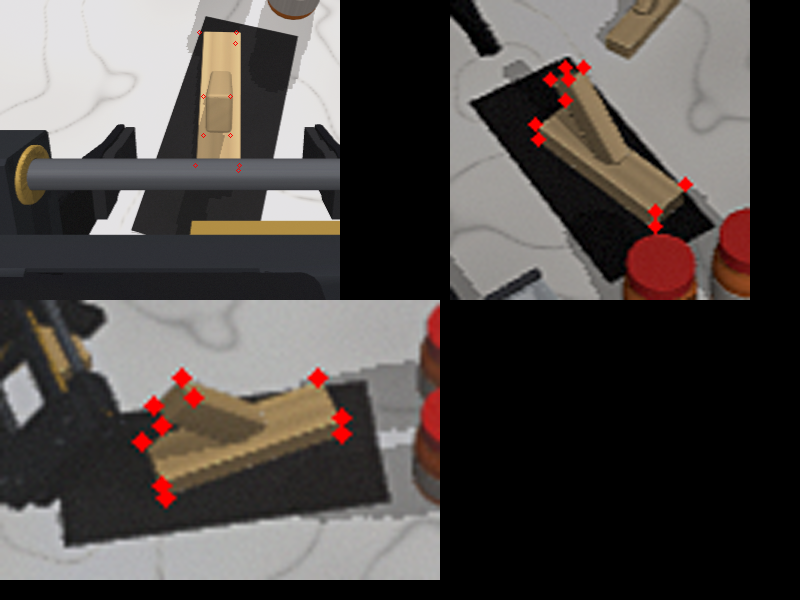

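In the wrist view (top left), the stick sits 2–4 px right of the prediction: nose corners at (203,33) and (241,33), handle end at about (219,105). I'll correct it to roughly (0.4295, -0.107) with yaw 1.70.

Run:
```python
from h import *
rel([.4295,-.107,.061],1.70,np.radians(40),.0)
```

```text
t [ -0.8   1.5 102.2] w [-0.0197  0.0009  0.0248] tcp [ 0.4279 -0.0949  0.0464] time 2.1833
```

>>> jog_arm(
  increments=[
    {"tx": 0, "ty": 1.5, "tz": 20, "wx": -0.02, "wy": 0, "wz": 0.025, "gripper": 1},
    {"tx": -0.8, "ty": 1.5, "tz": 45, "wx": -0.02, "wy": 0, "wz": 0.025, "gripper": 1},
    {"tx": -0.8, "ty": 1.5, "tz": 70, "wx": -0.02, "wy": 0, "wz": 0.025, "gripper": 1},
    {"tx": -0.8, "ty": 1.5, "tz": 90, "wx": -0.02, "wy": 0, "wz": 0.025, "gripper": 1},
    {"tx": -0.8, "ty": 1.5, "tz": 102, "wx": -0.02, "wy": 0, "wz": 0.025, "gripper": 1},
  ],
  grip_force=35,
)

```text
time: 2.6
position: [0.4262, -0.0935, 0.045]
tool_rot: [-1.682, -1.912, -0.611]
ft_force: [-0.7, -0.3, 0.7]
grip_width: 0.995
grip_force: 0.0
```

>>> jog_arm(
  increments=[
    {"tx": 0, "ty": 0, "tz": 0, "wx": 0, "wy": 0, "wz": 0, "gripper": 1},
    {"tx": 0, "ty": 0, "tz": 0, "wx": 0, "wy": 0, "wz": 0, "gripper": 0.5},
    {"tx": 0, "ty": 0, "tz": 0, "wx": 0, "wy": 0, "wz": 0, "gripper": 0},
    {"tx": 0, "ty": 0, "tz": 0, "wx": 0, "wy": 0, "wz": 0, "gripper": 0},
    {"tx": 0, "ty": 0, "tz": 0, "wx": 0, "wy": 0, "wz": 0, "gripper": 0},
  ],
  grip_force=35,
)

```text
time: 3.02
position: [0.427, -0.0976, 0.0461]
tool_rot: [-1.689, -1.911, -0.612]
ft_force: [-0.3, -0.4, -0.4]
grip_width: 0.779
grip_force: 0.0
```

>>> jog_arm(
  increments=[
    {"tx": 0, "ty": 0, "tz": 0, "wx": 0, "wy": 0, "wz": 0, "gripper": 0},
    {"tx": 0, "ty": 0, "tz": 0, "wx": 0, "wy": 0, "wz": 0, "gripper": 0},
    {"tx": 0, "ty": 0, "tz": 0, "wx": 0, "wy": 0, "wz": 0, "gripper": 0},
    {"tx": 0, "ty": 0, "tz": 0, "wx": 0, "wy": 0, "wz": 0, "gripper": 0},
    {"tx": 0, "ty": 0, "tz": 0, "wx": 0, "wy": 0, "wz": 0, "gripper": 0},
  ],
)

```text
time: 3.43
position: [0.4262, -0.0964, 0.0454]
tool_rot: [-1.687, -1.91, -0.612]
ft_force: [-0.1, -0.2, -0.3]
grip_width: 0.402
grip_force: 0.0
```

Run:
```python
from h import *
st=ctrl.get_state(); print(st["position"],st["grip_width"],st["grip_force"],st["ft_force"])
Rm=R.from_rotvec(st["tool_rot"]).as_matrix(); print(np.round(Rm,4), np.arctan2(Rm[1,0],Rm[0,0]))
print("lift in tool", Rm.T@[0,0,70])
print("grasp pt",st["position"]-.019*Rm[:,2])
```

```text
[ 0.42619169 -0.09641601  0.04541688] 0.40224315745998734 0.0 [-0.11837985 -0.19952437 -0.32878859]
[[-0.0936  0.9922 -0.0821]
 [ 0.7599  0.1244  0.638 ]
 [ 0.6432 -0.0027 -0.7657]] 1.6932867613539968
lift in tool [ 45.02550625  -0.18967173 -53.59727429]
grasp pt [ 0.42775166 -0.10853736  0.05996472]
```

>>> jog_arm(
  increments=[
    {"tx": 0, "ty": 0, "tz": 0, "wx": 0, "wy": 0, "wz": 0, "gripper": 0},
    {"tx": 0, "ty": 0, "tz": 0, "wx": 0, "wy": 0, "wz": 0, "gripper": 0},
    {"tx": 0, "ty": 0, "tz": 0, "wx": 0, "wy": 0, "wz": 0, "gripper": 0},
    {"tx": 0, "ty": 0, "tz": 0, "wx": 0, "wy": 0, "wz": 0, "gripper": 0},
    {"tx": 0, "ty": 0, "tz": 0, "wx": 0, "wy": 0, "wz": 0, "gripper": 0},
  ],
)

```text
time: 3.85
position: [0.4262, -0.0965, 0.0453]
tool_rot: [-1.687, -1.91, -0.612]
ft_force: [-0.0, -0.0, -1.9]
grip_width: 0.205
grip_force: 35.0
```

>>> jog_arm(
  increments=[
    {"tx": 0, "ty": 0, "tz": 0, "wx": 0, "wy": 0, "wz": 0, "gripper": 0},
    {"tx": 0, "ty": 0, "tz": 0, "wx": 0, "wy": 0, "wz": 0, "gripper": 0},
    {"tx": 0, "ty": 0, "tz": 0, "wx": 0, "wy": 0, "wz": 0, "gripper": 0},
    {"tx": 0, "ty": 0, "tz": 0, "wx": 0, "wy": 0, "wz": 0, "gripper": 0},
    {"tx": 0, "ty": 0, "tz": 0, "wx": 0, "wy": 0, "wz": 0, "gripper": 0},
  ],
)

```text
time: 4.27
position: [0.4262, -0.0964, 0.0454]
tool_rot: [-1.687, -1.91, -0.611]
ft_force: [0.3, -0.5, -0.9]
grip_width: 0.205
grip_force: 35.0
```

Run:
```python
from h import *
st=ctrl.get_state(); print(st["position"],st["grip_width"],st["grip_force"],st["ft_force"])
Rm=R.from_rotvec(st["tool_rot"]).as_matrix(); print(np.arctan2(Rm[1,0],Rm[0,0]))
print("grasp pt",st["position"]-.019*Rm[:,2])
for gp in ([.43,-.108,.13],[.43,-.128,.14]): rel(gp,1.70,np.radians(40))
```

```text
[ 0.42616996 -0.09641599  0.04536171] 0.20467318357250885 34.95687559247017 [ 0.27051752 -0.50163839 -0.89499589]
1.6932898767235383
grasp pt [ 0.42773147 -0.1085351   0.05991125]
t [ 45.3   2.1 -53.5] w [ 0.0007 -0.0004 -0.0051] tcp [ 0.4284 -0.0959  0.1154] time 4.2667
t [ 36.5  -0.4 -73.9] w [ 0.0007 -0.0004 -0.0051] tcp [ 0.4284 -0.1159  0.1254] time 4.2667
```

>>> jog_arm(
  increments=[
    {"tx": 6, "ty": 0, "tz": -8, "wx": 0, "wy": 0, "wz": 0, "gripper": 0},
    {"tx": 15, "ty": 0, "tz": -20, "wx": 0, "wy": 0, "wz": 0, "gripper": 0},
    {"tx": 25, "ty": 0, "tz": -38, "wx": 0, "wy": 0, "wz": 0, "gripper": 0},
    {"tx": 32, "ty": 0, "tz": -58, "wx": 0, "wy": 0, "wz": 0, "gripper": 0},
    {"tx": 37, "ty": 0, "tz": -74, "wx": 0, "wy": 0, "wz": 0, "gripper": 0},
  ],
)

```text
time: 4.68
position: [0.4291, -0.1158, 0.1281]
tool_rot: [-1.687, -1.911, -0.612]
ft_force: [0.5, -0.9, -1.8]
grip_width: 0.203
grip_force: 35.0
```

```bash
cat >> h.py <<'E'
S0=np.array([.6604,-.0088]); SY=1.5224
def stn(x,y=0): c,s=np.cos(SY),np.sin(SY); return S0+[c*x-s*y,s*x+c*y]
def tost(p): c,s=np.cos(SY),np.sin(SY); d=np.array(p[:2])-S0; return np.r_[c*d[0]+s*d[1],-s*d[0]+c*d[1]]
E
python3 - <<'E'
from h import *
st=ctrl.get_state(); print(st["position"],st["grip_width"],st["grip_force"],st["ft_force"])
rel([*stn(-.06),.14],SY,np.radians(40),0,st)
rel([*stn(-.06),.085],SY,np.radians(40),0,st)
E
```

```text
[ 0.42912406 -0.11582632  0.12806095] 0.2032493312142516 34.956869976595044 [ 0.54577814 -0.92769644 -1.79942453]
t [ 21.7 234.6  21.2] w [-0.1127  0.0003  0.132 ] tcp [ 0.6581 -0.0565  0.1254] time 4.6833
t [-13.6 234.7  63.3] w [-0.1127  0.0003  0.132 ] tcp [ 0.6581 -0.0565  0.0704] time 4.6833
```

>>> jog_arm(
  increments=[
    {"tx": 2, "ty": 25, "tz": 2, "wx": -0.02, "wy": 0, "wz": 0.025, "gripper": 0},
    {"tx": 4, "ty": 55, "tz": 4, "wx": -0.04, "wy": 0, "wz": 0.05, "gripper": 0},
    {"tx": 8, "ty": 90, "tz": 8, "wx": -0.06, "wy": 0, "wz": 0.075, "gripper": 0},
    {"tx": 11, "ty": 125, "tz": 11, "wx": -0.08, "wy": 0, "wz": 0.1, "gripper": 0},
    {"tx": 15, "ty": 160, "tz": 15, "wx": -0.1, "wy": 0, "wz": 0.12, "gripper": 0},
  ],
)

```text
time: 5.1
position: [0.5863, -0.0746, 0.1245]
tool_rot: [-1.851, -1.788, -0.67]
ft_force: [-0.1, -0.3, -0.9]
grip_width: 0.204
grip_force: 35.0
```

Run:
```python
from h import *
rel([*stn(-.06),.11],SY,np.radians(40),0)
```

```text
t [-2.8 71.2 35.3] w [-0.0118  0.0002  0.0093] tcp [ 0.6581 -0.0565  0.0954] time 5.1
```

>>> jog_arm(
  increments=[
    {"tx": 0, "ty": 25, "tz": 5, "wx": -0.01, "wy": 0, "wz": 0.01, "gripper": 0},
    {"tx": -1, "ty": 50, "tz": 15, "wx": -0.01, "wy": 0, "wz": 0.01, "gripper": 0},
    {"tx": -3, "ty": 68, "tz": 30, "wx": -0.012, "wy": 0, "wz": 0.01, "gripper": 0},
    {"tx": -3, "ty": 68, "tz": 33, "wx": -0.012, "wy": 0, "wz": 0.01, "gripper": 0},
    {"tx": -3, "ty": 68, "tz": 33, "wx": -0.012, "wy": 0, "wz": 0.01, "gripper": 0},
  ],
)

```text
time: 5.52
position: [0.6527, -0.056, 0.0953]
tool_rot: [-1.86, -1.779, -0.676]
ft_force: [-1.3, 0.0, -0.9]
grip_width: 0.204
grip_force: 35.0
```

Run:
```python
from h import *
ims={n:cam(n) for n in ("scene","side","wrist")}
st=ctrl.get_state()
Rm=R.from_rotvec(st["tool_rot"]).as_matrix(); g=st["position"]-.019*Rm[:,2]; yaw=np.arctan2(Rm[1,0],Rm[0,0])
print(g,tost(g),yaw-SY,st["ft_force"])
rel([*stn(-.06),.074],SY,np.radians(40),0,st)
X=np.array([np.cos(yaw),np.sin(yaw),0]);Y=np.array([-X[1],X[0],0]);Z=np.array([0,0,1.])
def mk(im):
    v=im["color"].copy()
    for q in [(90,18,-38),(90,-18,-38),(90,-18,-58),(90,18,-58),(-40,18,-38),(-40,-18,-38),(-40,-18,-58)]:
        u=proj(im,g+(X*q[0]+Y*q[1]+Z*q[2])/1e3)[0]; cv2.circle(v,tuple(int(round(x)) for x in u),1,(0,0,255),-1)
    for q in [(-110,35,30),(-110,-35,30),(110,35,30),(110,-35,30),(53,31,34),(53,-31,34),(260,35,30),(260,-35,30),(160,65,190),(160,-65,190),(70,65,180),(70,-65,180)]:
        u=proj(im,[*stn(q[0]/1e3,q[1]/1e3),q[2]/1e3])[0]; cv2.circle(v,tuple(int(round(x)) for x in u),1,(0,255,0),-1)
    return v
b=cv2.resize(mk(ims["scene"])[215:335,250:430],None,fx=2.5,fy=2.5,interpolation=2)
c=cv2.resize(mk(ims["side"])[200:416,160:330],None,fx=2,fy=2,interpolation=2)
w=cv2.resize(mk(ims["wrist"])[0:300],None,fx=.8,fy=.8)
out=np.zeros((600,800,3),np.uint8); out[:300,:450]=b; out[:432,455:795]=c; out[330:570,:448]=w
cv2.imwrite("pics/p1.png",out)
```

```text
[ 0.65223542 -0.07103808  0.11135962] [-0.06256019  0.0051441 ] 0.00016240940140099802 [-0.70566526 -0.44960577 -0.65929619]
t [-22.    5.2  30.3] w [-0.001   0.0006  0.0001] tcp [ 0.6581 -0.0565  0.0594] time 5.6667
```

View pics/p1.png

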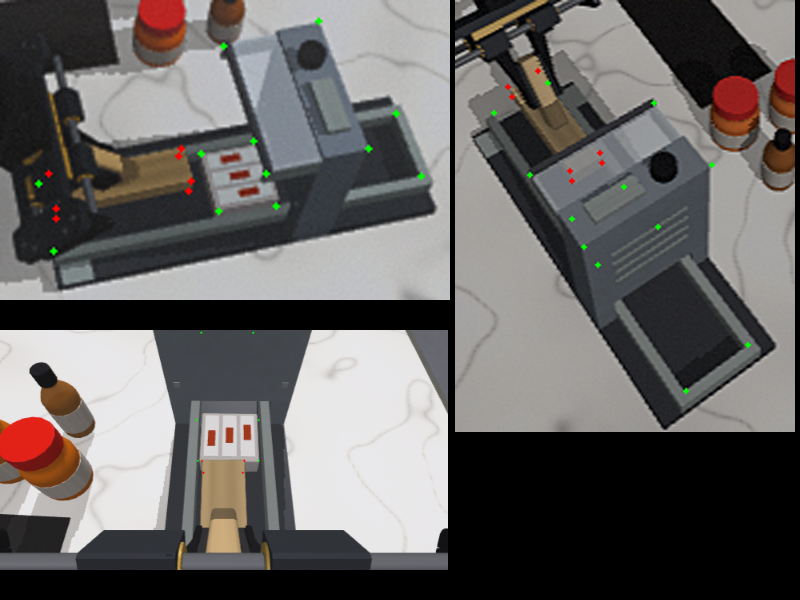

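The overlay agrees. The stick sits about 5 mm left of the channel centre (wrist view: stick 201–245, fences 200–259), and its nose is about 25 mm behind the carrier. I'll centre it, then lower it.

>>> jog_arm(
  increments=[
    {"tx": -3, "ty": 5, "tz": 4, "wx": 0, "wy": 0, "wz": 0, "gripper": 0},
    {"tx": -8, "ty": 5.2, "tz": 10, "wx": 0, "wy": 0, "wz": 0, "gripper": 0},
    {"tx": -15, "ty": 5.2, "tz": 20, "wx": 0, "wy": 0, "wz": 0, "gripper": 0},
    {"tx": -22, "ty": 5.2, "tz": 30, "wx": 0, "wy": 0, "wz": 0, "gripper": 0},
    {"tx": -22, "ty": 5.2, "tz": 30, "wx": 0, "wy": 0, "wz": 0, "gripper": 0},
  ],
)

```text
time: 6.08
position: [0.6573, -0.0554, 0.0561]
tool_rot: [-1.864, -1.775, -0.675]
ft_force: [-0.7, -0.2, -1.4]
grip_width: 0.203
grip_force: 35.0
```

```bash
cat >> h.py <<'E'
def where():
    st=ctrl.get_state(); Rm=R.from_rotvec(st["tool_rot"]).as_matrix(); g=st["position"]-.019*Rm[:,2]
    print("grip",np.round(g,4),"st",np.round(tost(g),4),"dyaw",round(np.arctan2(Rm[1,0],Rm[0,0])-SY,4),"F",np.round(st["ft_force"],1),"w",round(st["grip_width"],3),st["time"])
    return st
E
python3 - <<'E'
from h import *
st=where()
for x in (-.02,.05,.085): rel([*stn(x),.0735],SY,np.radians(40),0,st)
E
```

```text
grip [ 0.6568 -0.0676  0.0706] st [-0.059   0.0007] dyaw -0.0026 F [-0.7 -0.2 -1.4] w 0.203 6.0833
t [31.6  0.8 22.9] w [-0.0038 -0.001  -0.002 ] tcp [ 0.66   -0.0166  0.0589] time 6.0833
t [85.2  0.9 67.9] w [-0.0038 -0.001  -0.002 ] tcp [0.6634 0.0533 0.0589] time 6.0833
t [112.    0.9  90.4] w [-0.0038 -0.001  -0.002 ] tcp [0.6651 0.0883 0.0589] time 6.0833
```

>>> jog_arm(
  increments=[
    {"tx": 8, "ty": 0.5, "tz": 4, "wx": -0.002, "wy": 0, "wz": -0.002, "gripper": 0},
    {"tx": 18, "ty": 0.8, "tz": 11.5, "wx": -0.004, "wy": 0, "wz": -0.002, "gripper": 0},
    {"tx": 28, "ty": 0.8, "tz": 20, "wx": -0.004, "wy": 0, "wz": -0.002, "gripper": 0},
    {"tx": 38, "ty": 0.8, "tz": 28.3, "wx": -0.004, "wy": 0, "wz": -0.002, "gripper": 0},
    {"tx": 47, "ty": 0.8, "tz": 35.8, "wx": -0.004, "wy": 0, "wz": -0.002, "gripper": 0},
  ],
)

```text
time: 6.5
position: [0.6622, 0.0059, 0.0624]
tool_rot: [-1.863, -1.782, -0.683]
ft_force: [0.4, -1.2, -1.7]
grip_width: 0.205
grip_force: 35.0
```

Run:
```python
from h import *
st=where()
for x in (.03,.055,.09): rel([*stn(x),.0735],SY,np.radians(40),0,st)
b=cam("wrist")["color"]; cv2.imwrite("pics/w2.png",b)
```

```text
grip [ 0.6616 -0.0063  0.0769] st [ 0.0026 -0.001 ] dyaw 0.0061 F [ 0.4 -1.2 -1.7] w 0.205 6.5
t [18.8 -1.  20.2] w [ 0.0017 -0.0005  0.0047] tcp [0.6624 0.0334 0.0589] time 6.5
t [37.9 -1.  36.3] w [ 0.0017 -0.0005  0.0047] tcp [0.6637 0.0583 0.0589] time 6.5
t [64.7 -0.9 58.8] w [ 0.0017 -0.0005  0.0047] tcp [0.6653 0.0933 0.0589] time 6.5
```

View pics/w2.png

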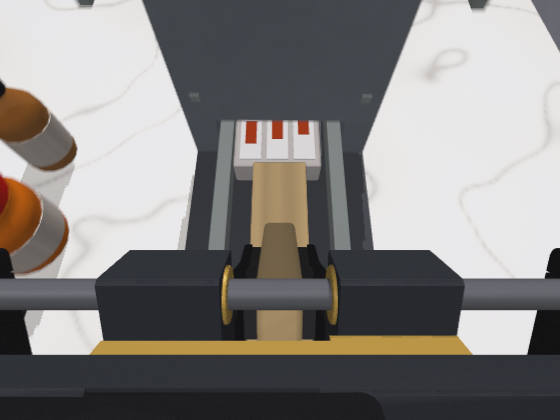

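The wrist view shows the stick centred in the channel (cols 251–308, fences 235–328), with its nose against the carrier's rear face. I'll keep pushing.

>>> jog_arm(
  increments=[
    {"tx": 5, "ty": 0, "tz": 5, "wx": 0, "wy": 0, "wz": 0.002, "gripper": 0},
    {"tx": 11, "ty": -0.5, "tz": 12, "wx": 0, "wy": 0, "wz": 0.002, "gripper": 0},
    {"tx": 17, "ty": -0.5, "tz": 18, "wx": 0, "wy": 0, "wz": 0.002, "gripper": 0},
    {"tx": 24, "ty": -0.5, "tz": 23.5, "wx": 0, "wy": 0, "wz": 0.002, "gripper": 0},
    {"tx": 30, "ty": -0.5, "tz": 29, "wx": 0, "wy": 0, "wz": 0.002, "gripper": 0},
  ],
)

```text
time: 6.97
position: [0.6637, 0.0457, 0.0589]
tool_rot: [-1.867, -1.778, -0.682]
ft_force: [0.5, -2.2, -0.5]
grip_width: 0.207
grip_force: 35.0
```

Run:
```python
from h import *
st=where()
for x in (.06,.08,.085): rel([*stn(x),.074],SY,np.radians(40),0,st)
```

```text
grip [0.6631 0.0335 0.0734] st [ 0.0424 -0.0007] dyaw 0.0009 F [ 0.5 -2.2 -0.5] w 0.207 6.9667
t [13.9 -0.7 10.9] w [ 0.0025 -0.0002  0.0007] tcp [0.6639 0.0633 0.0594] time 6.9667
t [29.2 -0.7 23.7] w [ 0.0025 -0.0002  0.0007] tcp [0.6649 0.0833 0.0594] time 6.9667
t [33.  -0.7 27. ] w [ 0.0025 -0.0002  0.0007] tcp [0.6651 0.0883 0.0594] time 6.9667
```

>>> jog_arm(
  increments=[
    {"tx": 8, "ty": -0.5, "tz": 6, "wx": 0.002, "wy": 0, "wz": 0, "gripper": 0},
    {"tx": 16, "ty": -0.5, "tz": 12.7, "wx": 0.002, "wy": 0, "wz": 0, "gripper": 0},
    {"tx": 23, "ty": -0.5, "tz": 18.6, "wx": 0.002, "wy": 0, "wz": 0, "gripper": 0},
    {"tx": 29, "ty": -0.5, "tz": 23.6, "wx": 0.002, "wy": 0, "wz": 0, "gripper": 0},
    {"tx": 33, "ty": -0.5, "tz": 27, "wx": 0.002, "wy": 0, "wz": 0, "gripper": 0},
  ],
)

```text
time: 7.38
position: [0.6652, 0.0843, 0.0577]
tool_rot: [-1.871, -1.782, -0.675]
ft_force: [-1.7, -13.6, -2.2]
grip_width: 0.2
grip_force: 35.0
```

>>> jog_arm(
  increments=[
    {"tx": 1, "ty": 0, "tz": 0.8, "wx": 0, "wy": 0, "wz": 0, "gripper": 0},
    {"tx": 1.5, "ty": 0, "tz": 1.3, "wx": 0, "wy": 0, "wz": 0, "gripper": 0},
    {"tx": 1.5, "ty": 0, "tz": 1.3, "wx": 0, "wy": 0, "wz": 0, "gripper": 0},
    {"tx": 1.5, "ty": 0, "tz": 1.3, "wx": 0, "wy": 0, "wz": 0, "gripper": 0},
    {"tx": 1.5, "ty": 0, "tz": 1.3, "wx": 0, "wy": 0, "wz": 0, "gripper": 0},
  ],
)

```text
time: 7.8
position: [0.6653, 0.0846, 0.0572]
tool_rot: [-1.874, -1.78, -0.675]
ft_force: [-0.4, -8.4, -3.4]
grip_width: 0.203
grip_force: 35.0
```

Run:
```python
from h import *
st=where()
for x in (-.06,): rel([*stn(x),.074],SY,np.radians(40),0,st)
ims={n:cam(n) for n in ("scene","side")}
out=np.zeros((600,800,3),np.uint8)
for i,n in enumerate(ims):
    im=ims[n]; v=im["color"].copy()
    print(n,[(np.round(d["bbox"]).astype(int).tolist(),round(d["conf"],2)) for d in vision.spot_in(n,"carrier_mid")])
    for x in (.162,.178,.242):
        for y in (.031,-.031):
            u=proj(im,[*stn(x,y),.034])[0]; print(x,y,np.round(u,1))
    x0,y0=((330,200),(200,320))[i]; c=cv2.resize(v[y0:y0+100,x0:x0+100],None,fx=4,fy=4,interpolation=2); out[:400,i*400:i*400+400]=c
cv2.imwrite("pics/e1.png",out)
```

```text
grip [0.6647 0.0725 0.0719] st [ 0.0814 -0.0003] dyaw -0.0026 F [-0.4 -8.4 -3.4] w 0.203 7.8
t [-1.075e+02  1.000e-01 -9.180e+01] w [ 0.0025  0.0069 -0.002 ] tcp [ 0.6581 -0.0565  0.0594] time 7.8
scene [([394, 264, 408, 289], 0.7)]
0.162 0.031 [371.8 268. ]
0.162 -0.031 [379.8 290.2]
0.178 0.031 [377.8 266.8]
0.178 -0.031 [386.1 288.9]
0.242 0.031 [401.9 262. ]
0.242 -0.031 [410.8 283.9]
side [([253, 335, 296, 384], 0.77), ([248, 335, 270, 352], 0.41)]
0.162 0.031 [273.6 332.6]
0.162 -0.031 [247.2 350.3]
0.178 0.031 [278.4 338.9]
0.178 -0.031 [251.8 356.9]
0.242 0.031 [298.1 365. ]
0.242 -0.031 [271.1 384.4]
```

View pics/e1.png

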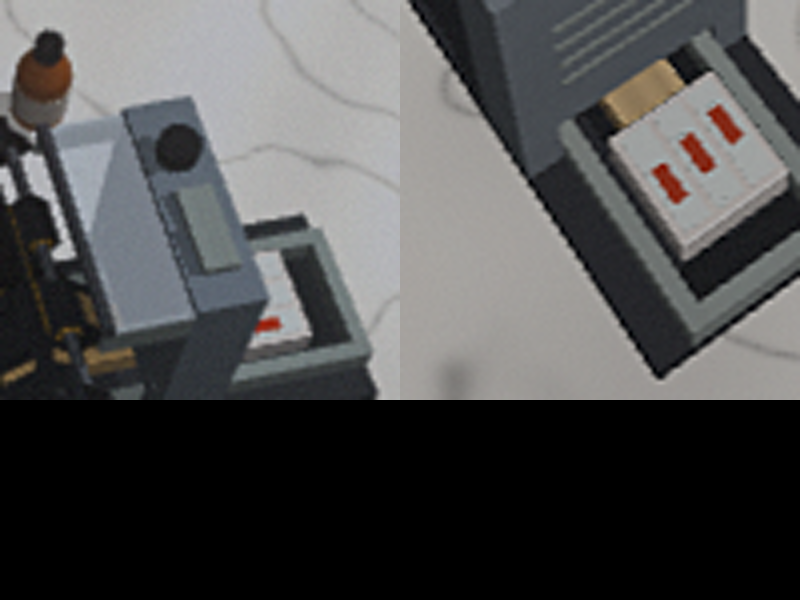

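The side view shows the carrier wholly out: rear corners at about (252.5,355) and (279,338), so its rear is at x ≈ 0.177 and its centre at ≈ 0.209, square, with the stick's nose just behind it. The arm reads about 8 N of resistance, so I'll draw back now.

>>> jog_arm(
  increments=[
    {"tx": -9, "ty": 0, "tz": -9, "wx": 0, "wy": 0.003, "wz": 0, "gripper": 0},
    {"tx": -22, "ty": 0, "tz": -20, "wx": 0, "wy": 0.005, "wz": 0, "gripper": 0},
    {"tx": -38, "ty": 0, "tz": -33.5, "wx": 0, "wy": 0.005, "wz": 0, "gripper": 0},
    {"tx": -54, "ty": 0, "tz": -47, "wx": 0, "wy": 0.005, "wz": 0, "gripper": 0},
    {"tx": -70, "ty": 0, "tz": -60.5, "wx": 0, "wy": 0.005, "wz": 0, "gripper": 0},
  ],
)

```text
time: 8.42
position: [0.6611, -0.0059, 0.0609]
tool_rot: [-1.864, -1.775, -0.685]
ft_force: [0.4, -0.8, -0.4]
grip_width: 0.205
grip_force: 35.0
```

Run:
```python
from h import *
st=where()
for x,z in ((-.07,.075),(-.075,.14)): rel([*stn(x),z],SY,np.radians(40),0,st)
```

```text
grip [ 0.6604 -0.0182  0.0754] st [-0.0094 -0.0005] dyaw 0.0003 F [ 0.4 -0.8 -0.4] w 0.205 8.4167
t [-46.6  -0.5 -38.8] w [ 0.0017 -0.0046  0.0002] tcp [ 0.6576 -0.0665  0.0604] time 8.4167
t [ -8.4  -0.4 -91.7] w [ 0.0017 -0.0046  0.0002] tcp [ 0.6574 -0.0715  0.1254] time 8.4167
```

>>> jog_arm(
  increments=[
    {"tx": -16, "ty": 0, "tz": -13, "wx": 0, "wy": 0, "wz": 0, "gripper": 0},
    {"tx": -34, "ty": 0, "tz": -28, "wx": 0, "wy": 0, "wz": 0, "gripper": 0},
    {"tx": -46, "ty": 0, "tz": -40, "wx": 0, "wy": 0, "wz": 0, "gripper": 0},
    {"tx": -32, "ty": 0, "tz": -63, "wx": 0, "wy": 0, "wz": 0, "gripper": 0},
    {"tx": -9, "ty": 0, "tz": -91, "wx": 0, "wy": 0, "wz": 0, "gripper": 0},
  ],
)

```text
time: 8.83
position: [0.6552, -0.0726, 0.1206]
tool_rot: [-1.867, -1.766, -0.678]
ft_force: [0.8, 0.0, -0.8]
grip_width: 0.207
grip_force: 35.0
```

Run:
```python
from h import *
st=where()
rel([.4310,-.128,.13],1.6,np.radians(40),0,st)
```

```text
grip [ 0.6547 -0.0849  0.1351] st [-0.0763  0.002 ] dyaw -0.0107 F [ 0.8  0.  -0.8] w 0.207 8.8333
t [ -46.3 -221.9  -30.4] w [ 0.0474 -0.0054 -0.0674] tcp [ 0.4306 -0.1158  0.1154] time 8.8333
```

>>> jog_arm(
  increments=[
    {"tx": -6, "ty": -30, "tz": -4, "wx": 0.01, "wy": 0, "wz": -0.013, "gripper": 0},
    {"tx": -13, "ty": -65, "tz": -8, "wx": 0.02, "wy": 0, "wz": -0.026, "gripper": 0},
    {"tx": -21, "ty": -100, "tz": -13, "wx": 0.03, "wy": 0, "wz": -0.04, "gripper": 0},
    {"tx": -28, "ty": -135, "tz": -18, "wx": 0.04, "wy": 0, "wz": -0.053, "gripper": 0},
    {"tx": -36, "ty": -170, "tz": -23, "wx": 0.047, "wy": -0.005, "wz": -0.067, "gripper": 0},
  ],
)

```text
time: 9.25
position: [0.4844, -0.1039, 0.1187]
tool_rot: [-1.782, -1.849, -0.658]
ft_force: [-0.0, -0.7, -1.3]
grip_width: 0.201
grip_force: 35.0
```

Run:
```python
from h import *
st=where()
rel([.432,-.122,.10],1.6,np.radians(40),0,st)
```

```text
grip [ 0.4847 -0.1161  0.1333] st [-0.1157  0.1703] dyaw 0.0894 F [-0.  -0.7 -1.3] w 0.201 9.25
t [-24.3 -53.2  22.5] w [0.0041 0.0002 0.009 ] tcp [ 0.4316 -0.1098  0.0854] time 9.25
```

>>> jog_arm(
  increments=[
    {"tx": -6, "ty": -25, "tz": 3, "wx": 0, "wy": 0, "wz": 0, "gripper": 0},
    {"tx": -14, "ty": -45, "tz": 12, "wx": 0, "wy": 0, "wz": 0, "gripper": 0},
    {"tx": -24, "ty": -51, "tz": 22, "wx": 0, "wy": 0, "wz": 0, "gripper": 0},
    {"tx": -24, "ty": -51, "tz": 22, "wx": 0, "wy": 0, "wz": 0, "gripper": 0},
    {"tx": -24, "ty": -51, "tz": 22, "wx": 0, "wy": 0, "wz": 0, "gripper": 0},
  ],
)

```text
time: 9.67
position: [0.436, -0.1087, 0.0856]
tool_rot: [-1.783, -1.847, -0.658]
ft_force: [0.6, 0.7, -1.8]
grip_width: 0.202
grip_force: 35.0
```

>>> jog_arm(
  increments=[
    {"tx": 0, "ty": 0, "tz": 0, "wx": 0, "wy": 0, "wz": 0, "gripper": 0},
    {"tx": 0, "ty": 0, "tz": 0, "wx": 0, "wy": 0, "wz": 0, "gripper": 0},
    {"tx": 0, "ty": 0, "tz": 0, "wx": 0, "wy": 0, "wz": 0, "gripper": 0},
    {"tx": 0, "ty": 0, "tz": 0, "wx": 0, "wy": 0, "wz": 0, "gripper": 0},
    {"tx": 0, "ty": 0, "tz": 0, "wx": 0, "wy": 0, "wz": 0, "gripper": 0},
  ],
)

```text
time: 10.08
position: [0.4359, -0.1085, 0.086]
tool_rot: [-1.782, -1.85, -0.657]
ft_force: [0.2, -0.3, -1.4]
grip_width: 0.207
grip_force: 35.0
```

Run:
```python
from h import *
st=where()
rel([.432,-.122,.062],1.6,np.radians(40),0,st)
print(np.degrees(np.arccos(-R.from_rotvec(st["tool_rot"]).as_matrix()[2,2])))
```

```text
grip [ 0.4362 -0.1207  0.1005] st [-0.1227  0.2186] dyaw 0.0899 F [ 0.2 -0.3 -1.4] w 0.207 10.0833
t [-25.6  -4.6  28.8] w [0.0036 0.0005 0.0095] tcp [ 0.4316 -0.1098  0.0474] time 10.0833
39.969985849281024
```

>>> jog_arm(
  increments=[
    {"tx": -8, "ty": -4, "tz": 9, "wx": 0, "wy": 0, "wz": 0, "gripper": 0},
    {"tx": -16, "ty": -4, "tz": 18, "wx": 0, "wy": 0, "wz": 0, "gripper": 0},
    {"tx": -22, "ty": -4, "tz": 25, "wx": 0, "wy": 0, "wz": 0, "gripper": 0},
    {"tx": -25.6, "ty": -4, "tz": 28.8, "wx": 0, "wy": 0, "wz": 0, "gripper": 0},
    {"tx": -26.2, "ty": -4, "tz": 29.5, "wx": 0, "wy": 0, "wz": 0, "gripper": 0},
  ],
)

```text
time: 10.5
position: [0.4312, -0.1095, 0.0453]
tool_rot: [-1.782, -1.846, -0.657]
ft_force: [-0.2, 1.0, 1.4]
grip_width: 0.204
grip_force: 35.0
```

>>> jog_arm(
  increments=[
    {"tx": 0, "ty": 0, "tz": 0, "wx": 0, "wy": 0, "wz": 0, "gripper": 0},
    {"tx": 0, "ty": 0, "tz": 0, "wx": 0, "wy": 0, "wz": 0, "gripper": 0},
    {"tx": -0.3, "ty": 0, "tz": 0.4, "wx": 0, "wy": 0, "wz": 0, "gripper": 0},
    {"tx": -0.3, "ty": 0, "tz": 0.4, "wx": 0, "wy": 0, "wz": 0, "gripper": 0},
    {"tx": -0.3, "ty": 0, "tz": 0.4, "wx": 0, "wy": 0, "wz": 0, "gripper": 0},
  ],
)

```text
time: 10.92
position: [0.4319, -0.1099, 0.0459]
tool_rot: [-1.782, -1.849, -0.657]
ft_force: [-0.1, -0.1, -2.1]
grip_width: 0.208
grip_force: 35.0
```

Run:
```python
from h import *
where()
```

```text
grip [ 0.4322 -0.1221  0.0605] st [-0.1242  0.2225] dyaw 0.0891 F [-0.1 -0.1 -2.1] w 0.208 10.9167
```

Within 0.5 mm of the mat. I'll lower the last bit and release.

>>> jog_arm(
  increments=[
    {"tx": -0.5, "ty": 0, "tz": 0.6, "wx": 0, "wy": 0, "wz": 0, "gripper": 0},
    {"tx": -0.5, "ty": 0, "tz": 0.6, "wx": 0, "wy": 0, "wz": 0, "gripper": 0},
    {"tx": -0.5, "ty": 0, "tz": 0.6, "wx": 0, "wy": 0, "wz": 0, "gripper": 0.6},
    {"tx": -0.5, "ty": 0, "tz": 0.6, "wx": 0, "wy": 0, "wz": 0, "gripper": 0.6},
    {"tx": -0.5, "ty": 0, "tz": 0.6, "wx": 0, "wy": 0, "wz": 0, "gripper": 0.6},
  ],
)

```text
time: 11.33
position: [0.4319, -0.1098, 0.0451]
tool_rot: [-1.782, -1.849, -0.657]
ft_force: [-0.5, -0.0, -0.1]
grip_width: 0.352
grip_force: 0.0
```

>>> jog_arm(
  increments=[
    {"tx": 0, "ty": 0, "tz": 0, "wx": 0, "wy": 0, "wz": 0, "gripper": 0.6},
    {"tx": 0, "ty": 0, "tz": 0, "wx": 0, "wy": 0, "wz": 0, "gripper": 0.6},
    {"tx": 0, "ty": 0, "tz": 0, "wx": 0, "wy": 0, "wz": 0, "gripper": 0.6},
    {"tx": 0, "ty": 0, "tz": 0, "wx": 0, "wy": 0, "wz": 0, "gripper": 0.6},
    {"tx": 0, "ty": 0, "tz": 0, "wx": 0, "wy": 0, "wz": 0, "gripper": 0.6},
  ],
)

```text
time: 11.75
position: [0.4318, -0.1099, 0.045]
tool_rot: [-1.782, -1.849, -0.657]
ft_force: [-0.5, 0.3, -0.9]
grip_width: 0.589
grip_force: 0.0
```

>>> jog_arm(
  increments=[
    {"tx": 0, "ty": 0, "tz": -8, "wx": 0, "wy": 0, "wz": 0, "gripper": 0.6},
    {"tx": 0, "ty": 0, "tz": -25, "wx": 0, "wy": 0, "wz": 0, "gripper": 0.6},
    {"tx": 0, "ty": 0, "tz": -50, "wx": 0, "wy": 0, "wz": 0, "gripper": 0.6},
    {"tx": 0, "ty": 0, "tz": -80, "wx": 0, "wy": 0, "wz": 0, "gripper": 0.6},
    {"tx": 0, "ty": 0, "tz": -110, "wx": 0, "wy": 0, "wz": 0, "gripper": 0.6},
  ],
)

```text
time: 12.17
position: [0.4331, -0.1813, 0.1306]
tool_rot: [-1.782, -1.848, -0.657]
ft_force: [1.2, -0.2, -0.6]
grip_width: 0.599
grip_force: 0.0
```

>>> jog_arm(
  increments=[
    {"tx": 0, "ty": 0, "tz": -10, "wx": 0, "wy": 0, "wz": 0, "gripper": 0.6},
    {"tx": 0, "ty": 0, "tz": -10, "wx": 0, "wy": 0, "wz": 0, "gripper": 0.6},
    {"tx": 0, "ty": 0, "tz": -10, "wx": 0, "wy": 0, "wz": 0, "gripper": 0.6},
    {"tx": 0, "ty": 0, "tz": -10, "wx": 0, "wy": 0, "wz": 0, "gripper": 0.6},
    {"tx": 0, "ty": 0, "tz": -10, "wx": 0, "wy": 0, "wz": 0, "gripper": 0.6},
  ],
)

```text
time: 12.58
position: [0.4329, -0.1851, 0.1358]
tool_rot: [-1.779, -1.847, -0.656]
ft_force: [0.7, -0.2, -0.1]
grip_width: 0.601
grip_force: 0.0
```

Run:
```python
from h import *
where()
out=np.zeros((600,800,3),np.uint8)
s=cam("scene")["color"][180:330,200:430]; d=cam("side")["color"][160:416,160:350]
out[:300,:460]=cv2.resize(s,None,fx=2,fy=2,interpolation=2); out[:435,470:793]=cv2.resize(d,None,fx=1.7,fy=1.7,interpolation=2)
cv2.imwrite("pics/f1.png",out)
```

```text
grip [ 0.4333 -0.1974  0.1503] st [-0.1993  0.2177] dyaw 0.0887 F [ 0.7 -0.2 -0.1] w 0.601 12.5833
```

View pics/f1.png

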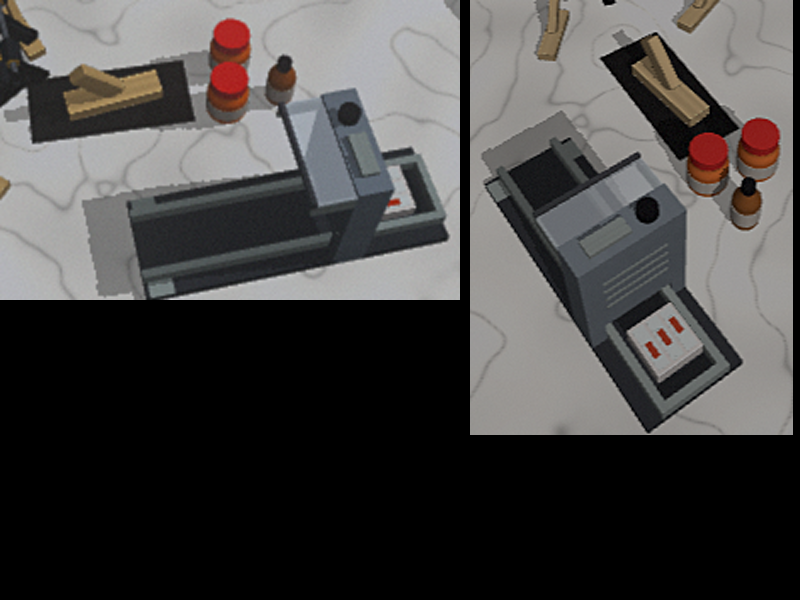

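The stick stands on its mat (left view, about (112,93)), the carrier lies square beyond the housing (right view, about (665,343)), and the jars and vial are in place. I'll hand in.

```bash
python3 -c "
from bench import ctrl
print(ctrl.close_job())"
```

```text
the job is handed in; nothing more can be done
None
```

Job handed in with no verdict returned: the last pictures show the carrier beyond the housing, the stick standing on its mat, and the jars and vial in place; but near the end of the push the wrist force reached about 13.6 N, so the hand may have touched the station above its 8 N limit.

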